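Slide carrier out to the hand-over stop

TASK

Bring the slide carrier to its hand-over position, only pushing with the fingertips and lifting nothing: swing the latch on the ledge outward, push the carrier along its ledge so that about 3 cm of its bare front margin overhangs the ledge's open end and the notch in its side lies opposite the latch roller, then swing the latch back in until the roller sits fully in the notch. The carrier stays flat on the ledge, and the bottle, canister and objective standing round it stay where they are.

Things in the scene. Friction and masses are not known exactly. Their poses are not given: they have to be found in the camera images.
- ledge: Fixed aluminium ledge with a flat deck, top 40 mm above the thin bench mat it stands on. Origin at its foot under the middle of the carrier's channel; x across it to the latch side, y along it to the rear, z up. Deck y -116 to +116, x -62 to +80 mm. Guide rails 7 mm high stand beside the channel (inner faces x -51.5 and +51.5), the +x one with a gap at y -97 to -60. Both ends are open.
- ledge_end (a point): Middle of the ledge's open (-y) end edge, at the height of the deck's top; the carrier leaves by this end. At the other (+y) end a finger has room on the deck behind the carrier. Axes as the ledge's.
- carrier: Loose flat grey plate with three glass slides, 100 (x) x 128 (y) x 6 mm, about 0.14 kg, on the deck between the rails (1.5 mm play a side). Origin mid underside, axes as the ledge's. Its front (-y) 38 mm are a bare margin with finger ribs; the +x side has one notch 24 mm long, 9 mm deep, through the whole thickness. It starts behind the latch roller.
- carrier_front (a point): Middle of the carrier's front (-y) edge, at its underside. Its y relative to ledge_end is minus the overhang (28 mm of overhang puts the notch best for the roller; the roller enters at about 23 to 33 mm).
- carrier_rear (a point): Middle of the carrier's rear (+y) edge, at its underside: the edge to push. It is 6 mm high.
- carrier_notch (a point): Centre of the notch in the carrier's +x side.
- latch (a joint): Latch angle, rad: 0 = fully in (roller 7 mm past the carrier's side edge, across the channel or in the notch), 0.9 = fully out; above 0.35 the carrier passes freely, below 0.2 the roller blocks it. Positive is clockwise from above. Stays where left (friction 0.035 N m). Pushing the carrier against it does not open it.
- latch_pivot (a point): The latch's upright pivot, on the deck outside the +x rail near the open end (ledge x +68, y -109). The steel latch arm runs from it toward +y along the rail, its top 8 mm above the deck.
- latch_roller (a point): Centre of the latch roller, 10 mm in diameter, upright; latch in: 20 mm inward (-x) and 30 mm rearward (+y) of the pivot.
- latch_post (a point): Centre of the black upright finger post on the latch arm, 56 mm from the pivot, 12 mm in diameter, top 32 mm above the deck (this point is 22 mm above the deck). Push it toward +x of the ledge to swing the latch out, toward -x to swing it in.
- oil_bottle: Loose brown dropper bottle, 32 mm in diameter, 78 mm tall, standing on the mat near the ledge; origin at the middle of its foot. Not to be disturbed.
- canister: Loose white canister with a black lid, 42 mm in diameter, 56 mm tall, standing on the mat near the ledge; origin at the middle of its foot. Not to be disturbed.
- objective: Loose microscope objective, 32 mm in diameter, 52 mm tall, standing on the mat near the ledge; origin at the middle of its foot. Not to be disturbed.
Not all that is in view belongs to the job. Leave any green look-alike of the carrier alone.

How it is judged:
By the outcome, as a careful person would: the job done as asked, in the order asked, and still so for the second after the job is handed in, with the robot touching nothing.
It also fails if it takes over 51 s, if anything falls off the work surface, if the arm or the gripper's body presses on something with over 40 N, if the wrist force passes 120 N, or if a joint passes its speed limit or range.

ROBOT

A 7-joint arm with a two-finger parallel gripper is mounted at the origin on a cart in front of the work surface, level with it; the furniture and walls round the work are solid. World frame = base frame: x ahead of the robot, y to its left, z up, the work surface at z = 0. Lengths are in m, angles in rad, forces in N, time in s.
With the tool pointing down it reaches from about 0.4 to 0.85 m from the base axis. Payload 6.9 kg.
Tool frame: the origin (TCP) lies midway between the tips of the shut fingers; the grasp point (between the pads) lies behind it (ctrl.pinch_z is the z of the grasp point in the tool frame, in m); z points along the fingers, y is the line along which they close (so a half turn about z gives the same grasp; the last joint's range is limited). The gripper opens to 85 mm and grips with 20 to 120 N. Pads are 22 mm wide; open, the fingers measure 114 mm over their backs; the gripper's body (76 mm by 85 mm) begins 54 mm behind the grasp point. The pads swing forward as they close: fully open they stand 13 mm farther back than shut.
Start: joints at [-1.075, 0.507, -0.238, 1.5, 0.126, 1.149, -0.155], TCP at [0.238, 0.578, 0.231] pointing down, gripper open.
Joint ranges: [-3.08, 3.08], [-0.24, 2.05], [-1.43, 1.35], [0, 2.5], [-1.52, 4.66], [0.17, 1.96], [-2.89, 2.89]. Speed limits (rad/s): [2.39, 2.39, 3.14, 3.14, 3.14, 3.14, 3.14].

INTERFACE

Orientations are given as a unit quaternion [w, x, y, z].
In Python, from station import ctrl, get_state, vision, ticket, models gives the robot as it stands. Calls block until the motion is done:
- ctrl.movep(position, orientation): joint-space move of the TCP to a pose.
- ctrl.movel(position, frame=None, max_speed=0.15): straight line of the TCP; frame=None keeps the orientation; max_speed is the mean speed in m/s.
- ctrl.set_joints(angles): joint-space move.
- ctrl.ungrasp() and ctrl.close_gripper(force=None): open the fingers fully, or close them until they stop; force is the grip in N (None keeps the last).
- ctrl.pause(seconds).
- ctrl.ik(position, orientation): joint angles nearest the present ones, or None.
- get_state(): the state.
- vision.grab_frame(name): name is "scene" or "side" or "wrist"; returns (picture, depth): 400x640x3 uint8, blue, green, red; 400x640 float32, m along the optical axis (not along the pixel's ray), 0 where there is no reading.
- vision.camera_info(name): a dict with "mtx" (3x3 intrinsics, pixels), "dist_coeffs" ([k1, k2, p1, p2, k3] as OpenCV has them; the pictures are not rectified), "R" (3x3) and "t" (3): a world point X has camera coordinates R X + t; the wrist camera has in their place "hand_eye" (4x4, takes a point from camera to tool coordinates, whose origin is the TCP and whose axes are the flange's). Camera axes: x right, y down, z forward; pixel columns grow to the right and rows downward; lengths in m; the calibration is good to about 2 mm. A picture is of the moment at which its call begins: read the wrist's pose just before it. camera_info takes no time and is no camera call.
A pose or a line that the arm cannot do raises ctrl.Unreachable and nothing moves.
- ticket.close_job(): hands the job in; it is judged then, once.
Trained networks look in the newest picture that a camera, given by its name, has taken for a name from the list of things; names that differ only in an ending like _2 or _b are one class to them, and where a whole thing is asked for, a point or a joint stands for the part that bears it (a point fixed in the world has none). Each returns a list of dicts, best first, with "p" (0 to 1); they miss things now and then, are a little off and sometimes report something else, mostly with a low value. They report only what shows in the picture. A call takes as long as a camera call. They do not tell look-alikes from the thing itself.
- models.recognise(camera, target): "point" ([column, row] in pixels, amid what is visible of it).
- models.masks_of(camera, target): "mask" (400x640 bool, what is visible of it) and "point" ([column, row] in pixels, amid what is visible of it).
The state is a dict: "time": time; "qpos": joint angles; "qd": joint speeds; "tau": joint torques, N m; "tcp_pos": TCP position; "eef_rot": TCP orientation; "contact_force": force on the tool from outside, world axes, zero at the start; "wrist_torque": the same for the moment, N m; "width": finger opening in m; "gripper_force": force on a finger pad.
Only numpy, scipy, OpenCV 4.12 (cv2) and the standard library are available. Lean on these libraries where they do the work, as an engineer would, in place of code of your own. Each camera call takes 0.05 s, during which the arm holds its last target. There are 200 camera calls.

## Working session

There is one attempt and no reset: what is moved stays moved. The work goes in short steps, each a Python script; the robot and the scene stay as the last script left them, time stands still between calls to the robot, and variables do not carry over. Pictures are saved under pics/ and viewed, at most 10 in all, crops included, and the job is handed in when it is done.

```bash
ls; mkdir -p pics; python3 - <<'E'
from station import ctrl,get_state,vision,models
import cv2,numpy as np
for c in("scene","side"):
    p,d=vision.grab_frame(c);cv2.imwrite(f"pics/{c}0.png",p);np.save(f"{c}_d.npy",d)
    for t in("carrier","latch_post","latch_pivot","latch_roller","carrier_notch","oil_bottle","canister","objective","ledge"):
        print(c,t,[(np.round(r["point"]).tolist(),round(r["p"],2)) for r in models.recognise(c,t)[:3]])
s=get_state();print(s["time"],s["tcp_pos"],s["eef_rot"],ctrl.pinch_z)
E
```

```text
pics
scene carrier [([334.0, 216.0], 0.95), ([267.0, 189.0], 0.78)]
scene latch_post [([380.0, 232.0], 0.54)]
scene latch_pivot [([382.0, 232.0], 0.56)]
scene latch_roller [([383.0, 230.0], 0.69)]
scene carrier_notch [([268.0, 191.0], 0.95), ([336.0, 216.0], 0.65), ([381.0, 232.0], 0.46)]
scene oil_bottle []
scene canister [([370.0, 190.0], 0.56)]
scene objective []
scene ledge [([350.0, 235.0], 0.73)]
side carrier [([312.0, 221.0], 0.95), ([273.0, 171.0], 0.93)]
side latch_post [([349.0, 256.0], 0.52), ([366.0, 299.0], 0.4)]
side latch_pivot [([348.0, 256.0], 0.63)]
side latch_roller [([351.0, 258.0], 0.62), ([327.0, 180.0], 0.53)]
side carrier_notch [([275.0, 170.0], 0.93)]
side oil_bottle [([327.0, 181.0], 0.65), ([320.0, 248.0], 0.63)]
side canister [([361.0, 211.0], 0.98), ([349.0, 257.0], 0.64)]
side objective [([365.0, 299.0], 0.65)]
side ledge [([322.0, 249.0], 0.82)]
1.0 [0.23810709 0.57784888 0.23128141] [-1.31130240e-05  1.94171778e-01  9.80967543e-01 -2.69324858e-05] -0.0187
```

```bash
python3 - <<'E'
import cv2
for c,(x,y) in {"scene":(220,130),"side":(220,130)}.items():
    p=cv2.imread(f"pics/{c}0.png");cv2.imwrite(f"pics/{c}0c.png",cv2.resize(p[y:y+200,x:x+200],None,fx=3,fy=3,interpolation=cv2.INTER_CUBIC))
E
```

```text
(no output)
```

View pics/scene0c.png

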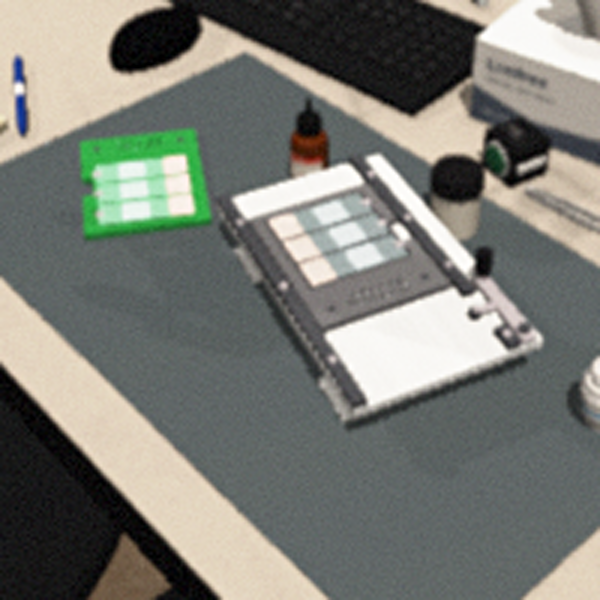

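View pics/side0c.png

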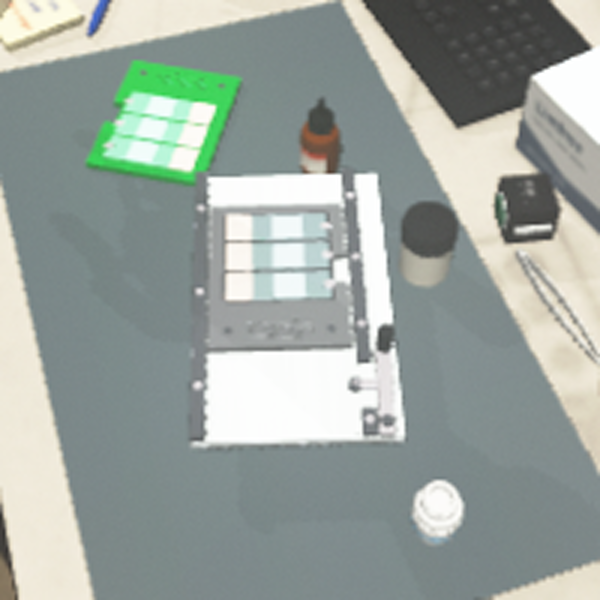

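The views show the grey carrier on the ledge. In the side crop, the deck corners are about (190,443), (405,440), (378,173) and (205,173). The post is at (386,338), the bottle stands behind the rear end, the canister is off the +x side and the objective is off the open end.

```bash
cat > h.py <<'E'
import numpy as np,cv2
from station import ctrl,get_state,vision,models
from scipy.optimize import least_squares
def ray(c,uv,z):
    i=vision.camera_info(c);K=np.array(i["mtx"]);D=np.array(i["dist_coeffs"]);R=np.array(i["R"]);t=np.array(i["t"])
    n=cv2.undistortPoints(np.array(uv,float).reshape(-1,1,2),K,D).reshape(-1,2)
    d=np.c_[n,np.ones(len(n))]@R; o=-R.T@t
    return o+d*((z-o[2])/d[:,2])[:,None]
def fit(L,W):  # L ledge xy, W world xy -> (x,y,th)
    f=lambda p:(np.array([[np.cos(p[2]),-np.sin(p[2])],[np.sin(p[2]),np.cos(p[2])]])@L.T).T+p[:2]-W
    return min((least_squares(lambda p:f(p).ravel(),[*W.mean(0),a]) for a in (0,1.5,3,-1.5)),key=lambda r:r.cost)
E
python3 - <<'E'
from h import *
L=np.array([[-62,-116],[80,-116],[80,116],[-62,116]])/1e3
px={"side":[(190,441),(405,438),(378,173),(205,173)],"scene":[(347,416),(542,341),(378,153),(220,200)]}
for c in px:
    uv=np.array(px[c])/3+[220,130]
    W=ray(c,uv,.042)[:,:2]; r=fit(L,W); print(c,W.round(4).tolist(),r.x.round(4),(r.fun*1e3).round(1))
    d=np.load(c+"_d.npy"); u=uv.mean(0).astype(int)
    i=vision.camera_info(c);P=(np.array(i["R"])@[*W.mean(0),.042]+i["t"]);print(P[2],d[u[1],u[0]], "cam",-np.array(i["R"]).T@i["t"])
    for n,q,z in (("bottle",{"side":(320,172),"scene":(308,175)},.0),("can lid",{"side":(428,222),"scene":(457,165)},.058),("obj",{"side":(438,495),"scene":(600,360)},.052),("posttop",{"side":(386,328),"scene":(484,251)},.074),("cf",{"side":(283,347),"scene":(387,308)},.046)):
        print(n,ray(c,np.array([q[c]])/3+[220,130],z).round(3))
print(np.array(get_state()["qpos"]).round(3))
E
```

```text
side [[0.414, -0.0131], [0.5487, -0.0549], [0.6153, 0.1679], [0.4861, 0.2097]] [ 0.5074  0.0801 -0.3032] [-0.4  1.   0.5  0.4  3.1 -0.9 -3.2 -0.4]
0.8340893899142359 0.8183928 cam [ 0.35765442 -0.38200621  0.72267487]
bottle [[0.586 0.218 0.   ]]
can lid [[0.627 0.098 0.058]]
obj [[ 0.551 -0.103  0.052]]
posttop [[0.558 0.01  0.074]]
cf [[0.494 0.035 0.046]]
scene [[0.4069, -0.0139], [0.5462, -0.0538], [0.6128, 0.1701], [0.4816, 0.2085]] [0.5033 0.0804 5.9833] [ 2.9  1.8 -0.7 -0.3  1.1 -2.5 -3.3  1. ]
0.8215825659923246 0.8018716 cam [ 0.08087896 -0.35797308  0.59224902]
bottle [[0.588 0.228 0.   ]]
can lid [[0.631 0.102 0.058]]
obj [[ 0.552 -0.095  0.052]]
posttop [[0.556 0.01  0.074]]
cf [[0.49  0.035 0.046]]
[-1.074  0.508 -0.238  1.5    0.126  1.149 -0.155]
```

```bash
cat >> h.py <<'E'
LP=np.array([.505,.0802,-.3015]); ZD=.042
def lw(x,y,h,P=None):
    P=LP if P is None else P;c,s=np.cos(P[2]),np.sin(P[2]);x/=1e3;y/=1e3
    return np.array([P[0]+c*x-s*y,P[1]+s*x+c*y,ZD+h/1e3])
def wl(w,P=None):
    P=LP if P is None else P;c,s=np.cos(P[2]),np.sin(P[2]);d=np.array(w)[:2]-P[:2]
    return np.array([c*d[0]+s*d[1],-s*d[0]+c*d[1]])*1e3
def quat(k=0):
    a=LP[2]+np.pi/2+k*np.pi
    return np.array([0,np.cos(a/2),np.sin(a/2),0])
E
python3 - <<'E'
from h import *
for k in (0,1):
  for p in ((20,-20,210),(45,-50,13),(127,-63,13),(0,105,3),(0,105,80),(0,0,3)):
    q=ctrl.ik(lw(*p),quat(k));print(k,p,None if q is None else np.round(q,2))
k=0
ctrl.close_gripper(20)
ctrl.movep(lw(20,-20,210),quat(k))
s=get_state();p,d=vision.grab_frame("wrist")
cv2.imwrite("pics/w0.png",p);np.save("w0_d.npy",d);np.savez("w0.npz",pos=s["tcp_pos"],rot=s["eef_rot"])
print(s["time"],s["tcp_pos"],s["contact_force"],vision.camera_info("wrist")["hand_eye"])
for t in("carrier","latch_post","latch_roller","carrier_notch","carrier_front","carrier_rear","oil_bottle","canister","objective","latch_pivot"):
    print(t,[(np.round(r["point"]).tolist(),round(r["p"],2)) for r in models.recognise("wrist",t)[:2]])
E
```

```text
0 (20, -20, 210) [-0.39  0.34  0.33  1.74 -0.12  1.08 -0.32]
0 (45, -50, 13) [-0.24  0.59  0.24  1.96 -0.23  0.62 -0.15]
0 (127, -63, 13) [-0.19  0.68  0.3   1.76 -0.28  0.74 -0.05]
0 (0, 105, 3) [-0.47  0.63  0.16  1.88 -0.16  0.64 -0.51]
0 (0, 105, 80) [-0.49  0.53  0.19  1.81 -0.13  0.81 -0.54]
0 (0, 0, 3) [-0.33  0.58  0.19  2.03 -0.2   0.55 -0.3 ]
1 (20, -20, 210) [ 0.14  0.34 -0.42  1.74  0.15  1.1   2.52]
1 (45, -50, 13) [ 0.24  0.62 -0.5   1.95  0.45  0.68  2.31]
1 (127, -63, 13) [ 0.3   0.7  -0.51  1.75  0.45  0.8   2.41]
1 (0, 105, 3) [-0.02  0.68 -0.55  1.88  0.51  0.73  1.98]
1 (0, 105, 80) [-0.    0.57 -0.57  1.8   0.39  0.88  2.09]
1 (0, 0, 3) [ 0.13  0.61 -0.51  2.02  0.49  0.63  2.14]
3.8917 [0.51811871 0.05671229 0.25179378] [-1.23209187  0.01490485  0.27202214] [[ 4.26785349e-04 -9.57394449e-01 -2.88783114e-01  7.26286679e-02]
 [ 9.99999804e-01  5.40933867e-04 -3.15467947e-04  5.24354433e-04]
 [ 4.58239827e-04 -2.88782922e-01  9.57394492e-01 -1.41778138e-01]
 [ 0.00000000e+00  0.00000000e+00  0.00000000e+00  1.00000000e+00]]
carrier [([296.0, 128.0], 0.86), ([338.0, 134.0], 0.36)]
latch_post [([366.0, 219.0], 0.75)]
latch_roller [([367.0, 221.0], 0.76)]
carrier_notch [([296.0, 127.0], 0.93)]
carrier_front [([294.0, 125.0], 0.61)]
carrier_rear [([297.0, 127.0], 0.67)]
oil_bottle []
canister [([410.0, 93.0], 0.91)]
objective [([382.0, 285.0], 0.81), ([296.0, 128.0], 0.29)]
latch_pivot [([363.0, 221.0], 0.87)]
```

View pics/w0.png

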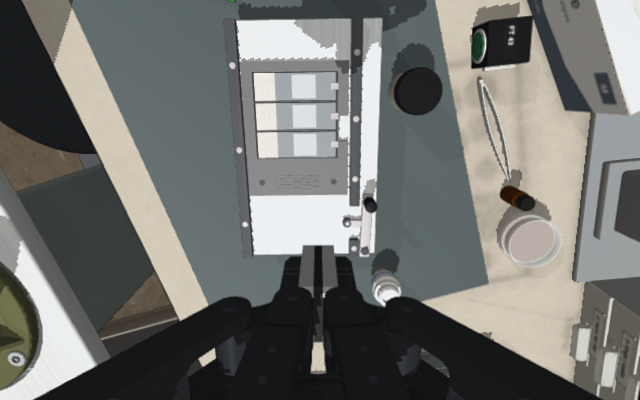

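The wrist picture shows the deck corners at (230,19), (382,18), (374,255) and (246,256). The carrier spans rows 60 to 193, the roller is at (347,222) in the rail gap, and the post top is at (370,205).

```bash
cat >> h.py <<'E'
from scipy.spatial.transform import Rotation as Ro
def wray(pos,rot,uv,z):
    i=vision.camera_info("wrist");H=np.array(i["hand_eye"])
    w,x,y,zz=rot;T=Ro.from_quat([x,y,zz,w]).as_matrix()
    n=cv2.undistortPoints(np.array(uv,float).reshape(-1,1,2),np.array(i["mtx"]),np.array(i["dist_coeffs"])).reshape(-1,2)
    d=np.c_[n,np.ones(len(n))]@(T@H[:3,:3]).T;o=T@H[:3,3]+pos
    return o+d*((z-o[2])/d[:,2])[:,None]
E
python3 - <<'E'
from h import *
f=np.load("w0.npz");pos,rot=f["pos"],f["rot"]
L=np.array([[-62,-116],[80,-116],[80,116],[-62,116]])/1e3
r=fit(L,wray(pos,rot,[(246,256),(374,255),(382,18),(230,19)],.042)[:,:2]);print(r.x,(r.fun*1e3).round(1))
for n,p,z in(("roller",(347,222),.052),("post",(370,205),.074),("cf",(297,193),.048),("cr",(297,60),.048),("can",(417,91),.058),("notch",(344,127),.048),("obj",(387,290),.054)):
    w=wray(pos,rot,[p],z)[0];print(n,w.round(3),wl(w,r.x).round(1))
E
```

```text
[ 0.50588675  0.07896663 -0.2896484 ] [-1.2  1.1  1.4  0.2  2.7 -1.3 -3.   0. ]
roller [ 0.531 -0.006  0.052] [ 47.9 -74.4]
post [0.557 0.013 0.074] [ 67.6 -49.1]
cf [0.491 0.038 0.048] [ -2.9 -44.1]
cr [0.53  0.157 0.048] [ 0.3 81.7]
can [0.625 0.099 0.058] [108.7  53.8]
notch [0.554 0.087 0.048] [43.9 21.4]
obj [ 0.551 -0.094  0.054] [  92.2 -152.5]
```

```bash
sed -i 's/^LP=.*; ZD/LP=np.array([.5055,.081,-.297]); ZD/' h.py; python3 - <<'E'
from h import *
ctrl.movep(lw(34,-54,60),quat());ctrl.movel(lw(34,-54,15),max_speed=.12)
print(get_state()["contact_force"])
F=[]
for x,y in((45,-54),(55,-55),(65,-57),(74,-60),(81,-63)):
    ctrl.movel(lw(x,y,15),max_speed=.05);F.append(np.round(get_state()["contact_force"],1).tolist())
print(F)
ctrl.movel(lw(60,-62,15));ctrl.movel(lw(50,-60,100))
# approach behind carrier for a look
ctrl.movel(lw(0,60,150),max_speed=.2)
s=get_state();p,d=vision.grab_frame("wrist");cv2.imwrite("pics/w1.png",p);np.savez("w1.npz",pos=s["tcp_pos"],rot=s["eef_rot"])
p,d=vision.grab_frame("side");p=cv2.resize(p[130:330,220:420],None,fx=2,fy=2);cv2.imwrite("pics/s1.png",p)
cv2.imwrite("pics/c1.png",np.hstack([p,cv2.resize(cv2.imread("pics/w1.png")[:300,140:540],(533,400))])[:, :800]);print(s["time"])
E
```

```text
[-0.16627624 -0.05603019  0.26667897]
[[-1.1, -0.3, -0.4], [-0.5, -0.2, 0.3], [0.3, 0.6, -0.9], [-0.4, -1.1, -0.1], [0.7, 0.6, -0.1]]
9.2
```

View pics/c1.png

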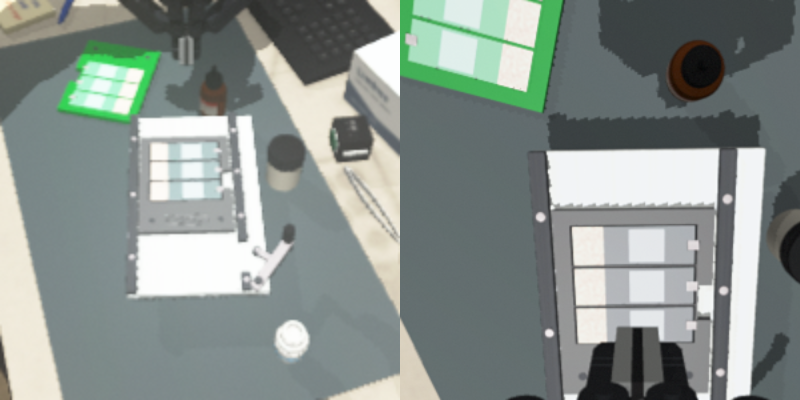

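The latch is swung out (post at (288,232) in the left half of the picture). In the wrist picture the bottle lid is about (366,49), the carrier's rear edge is at row 155 and the deck's rear edge is at row 112.

```bash
python3 - <<'E'
from h import *
f=np.load("w1.npz");pos,rot=f["pos"],f["rot"]
for n,p,z in(("bottle",(366,49),.08),("cr",(314,155),.048),("deck",(313,112),.042),("railL in",(252,160),.049),("railR in",(379,160),.049)):
    print(n,wl(wray(pos,rot,[p],z)[0]).round(1))
E
```

```text
bottle [ 32.5 157.3]
cr [-2.5 81.2]
deck [ -3.2 114.8]
railL in [-52.7  77.3]
railR in [50.2 77.3]
```

```bash
python3 - <<'E'
from h import *
ctrl.movel(lw(-1,103,60),max_speed=.15);ctrl.movel(lw(-1,103,12),max_speed=.1)
ctrl.movel(lw(-1,103,3),max_speed=.03);print(get_state()["contact_force"],get_state()["tcp_pos"])
F=[]
for y in (85,60,35,15,4):
    ctrl.movel(lw(-1,y,3),max_speed=.05);F.append(np.round(get_state()["contact_force"],1).tolist())
print(F)
s=get_state();print(s["time"],wl(s["tcp_pos"]))
a=[]
for c in("scene","side"):
    p,d=vision.grab_frame(c);cv2.imwrite(f"pics/{c}2.png",p);a.append(cv2.resize(p[170:300,280:410],(400,400),interpolation=cv2.INTER_CUBIC))
cv2.imwrite("pics/c2.png",np.hstack(a))
E
```

```text
[ 0.22379244  0.72361833 -0.26069579] [0.53461722 0.17976609 0.04488659]
[[0.1, -0.1, -0.1], [0.3, -0.1, -1.8], [0.7, -0.4, 0.6], [0.3, -0.5, -0.3], [-0.4, -0.3, 0.8]]
13.925 [-0.98972492  3.48155194]
```

View pics/c2.png

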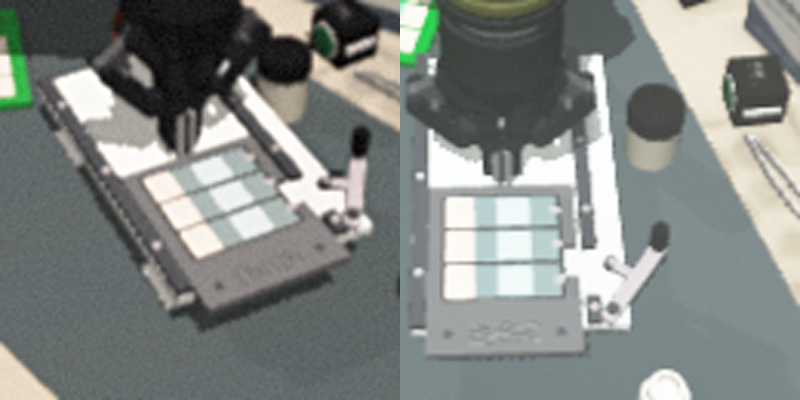

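The carrier overhangs the end by roughly 2 cm and the latch is still out. I'll back off and measure it closely with the wrist camera.

```bash
python3 - <<'E'
from h import *
ctrl.movel(lw(-1,12,3),max_speed=.1);ctrl.movel(lw(-1,14,60),max_speed=.2)
ctrl.movel(lw(0,-90,170),max_speed=.25)
ctrl.pause(.2)
s=get_state();p,d=vision.grab_frame("wrist");cv2.imwrite("pics/w3.png",p);np.savez("w3.npz",pos=s["tcp_pos"],rot=s["eef_rot"]);print(s["time"])
cv2.imwrite("pics/c3.png",cv2.resize(p[60:310,180:480],(720,600),interpolation=cv2.INTER_CUBIC))
E
```

```text
15.6667
```

View pics/c3.png

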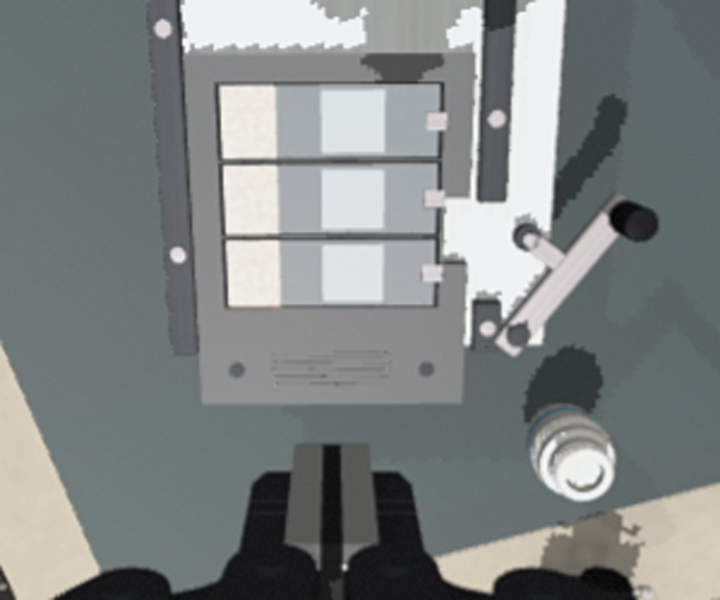

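```bash
python3 - <<'E'
from h import *
f=np.load("w3.npz");pos,rot=f["pos"],f["rot"]
for n,p,z in(("front",(332,403),.048),("deckR",(533,344),.042),("railLend",(185,353),.049),("railgap",(492,201),.049),("notch a",(466,198),.048),("notch b",(464,262),.048),("pivot",(518,332),.051),("rear",(300,52),.048),("roller",(524,236),.052),("post",(634,222),.074)):
    print(n,wl(wray(pos,rot,[np.array(p)/2.4+[180,60]],z)[0]).round(1))
E
```

```text
front [  -0.  -137.3]
deckR [  76.7 -115.2]
railLend [ -55.3 -116.9]
railgap [ 56.6 -59.6]
notch a [ 47.5 -58.7]
notch b [ 47.9 -82. ]
pivot [  68.6 -107.7]
rear [-11.3  -9.5]
roller [ 68.2 -71.6]
post [ 98.9 -62.9]
```

```bash
python3 - <<'E'
from h import *
ctrl.movel(lw(-1,16,60),max_speed=.25);ctrl.movel(lw(-1,14,10),max_speed=.12);ctrl.movel(lw(-1,14,3),max_speed=.04)
ctrl.movel(lw(-1,5,3),max_speed=.05);ctrl.movel(lw(-1,-3.3,3),max_speed=.02);ctrl.pause(.2)
print(wl(get_state()["tcp_pos"]))
ctrl.movel(lw(-1,8,3),max_speed=.06);ctrl.movel(lw(-1,12,60),max_speed=.2)
ctrl.movel(lw(60,-60,110),max_speed=.25);ctrl.movel(lw(134,-62,80),max_speed=.2)
ctrl.movel(lw(134,-62,15),max_speed=.12);b=np.array(get_state()["contact_force"])
u=lw(1,0,0)-lw(0,0,0);u/=np.linalg.norm(u)
out=[]
for x,y in [(118,-62),(108,-60),(98,-57),(92,-55)]+[(v,-54) for v in np.arange(91,81.9,-1)]:
    ctrl.movel(lw(x,y,15),max_speed=.05);s=get_state();f=u@(np.array(s["contact_force"])-b);out.append((float(x),round(float(wl(s["tcp_pos"])[0]),1),round(float(f),1)))
    if x<95 and f>5:break
print(out,s["time"])
ctrl.movel(lw(x+12,-56,15),max_speed=.1);ctrl.movel(lw(120,-62,90),max_speed=.2);ctrl.movel(lw(0,-90,170),max_speed=.25);ctrl.pause(.2)
s=get_state();p,d=vision.grab_frame("wrist");cv2.imwrite("pics/w4.png",p);np.savez("w4.npz",pos=s["tcp_pos"],rot=s["eef_rot"]);print(s["time"])
cv2.imwrite("pics/c4.png",cv2.resize(p[60:310,180:480],(720,600),interpolation=cv2.INTER_CUBIC))
E
```

```text
[-1.00672884 -3.25198642]
[(118.0, 117.7, -0.8), (108.0, 107.4, -0.9), (98.0, 97.4, -1.3), (92.0, 91.5, -2.0), (91.0, 91.0, -1.8), (90.0, 90.1, -0.5), (89.0, 89.0, -1.2), (88.0, 87.9, -2.0), (87.0, 87.1, -0.4), (86.0, 86.9, 3.7), (85.0, 86.7, 4.9), (84.0, 86.6, 7.1)] 24.5083
26.2667
```

View pics/c4.png

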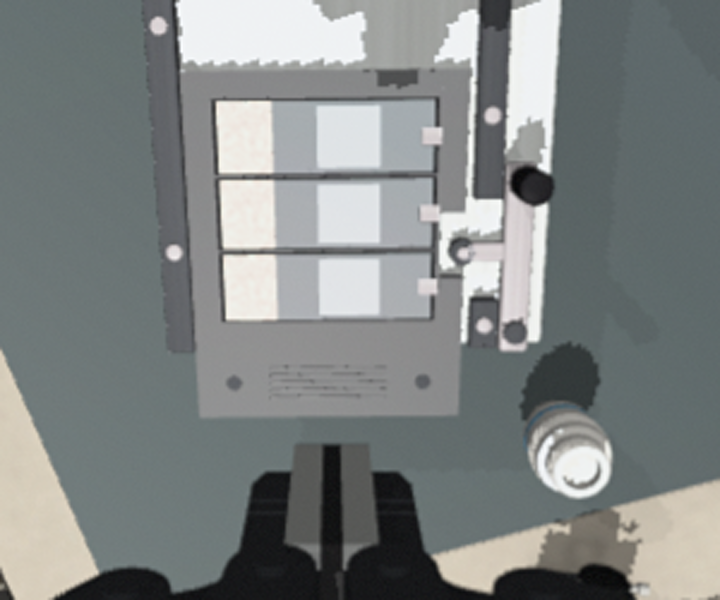

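```bash
python3 - <<'E'
from h import *
f=np.load("w4.npz");pos,rot=f["pos"],f["rot"]
for n,p,z in(("front",(330,416),.048),("deckR",(530,342),.042),("notch a",(464,212),.048),("notch b",(461,276),.048),("notch in",(440,240),.048),("pivot",(515,331),.051),("roller",(461,249),.052),("post",(535,184),.074),("obj",(581,464),.054)):
    print(n,wl(wray(pos,rot,[np.array(p)/2.4+[180,60]],z)[0]).round(1))
E
```

```text
front [   0.5 -143.7]
deckR [  77.  -115.6]
notch a [ 48.5 -64.8]
notch b [ 48.5 -88.3]
notch in [ 40.3 -75. ]
pivot [  68.9 -108.5]
roller [ 47.4 -77.5]
post [ 67.1 -51.6]
obj [  96.9 -160.9]
```

```bash
python3 -c "
from station import ticket
print(ticket.close_job())"
```

```text
the job is handed in; nothing more can be done
None
```

The job is handed in: the carrier lies flat with about 28 mm of overhang, the latch is swung fully in with its roller in the notch, and in the last wrist picture the objective stands where it was; I took no final picture of the bottle and canister, but the arm never came near them.

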